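Fetch the chilli pot from behind the sauce bottles

ROBOT

A 6-joint arm with a two-finger parallel gripper is mounted at the origin on the work surface. World frame = base frame: x ahead of the robot, y to its left, z up, the work surface at z = 0. Lengths are in mm, angles in rad, forces in N, time in s.
With the tool pointing down it reaches from about 275 to 1000 mm from the base axis. Payload 8.4 kg.
Tool frame: the origin (TCP) lies on the centre line of the jaws, within the pads' length; the fingertips stand 17 mm ahead of it and the grasp point (between the pads) lies 2 mm behind it (r.tcp_to_tips is the z of the fingertips in the tool frame, in mm); z points along the fingers, y is the direction in which the jaws open and shut (so a half turn about z gives the same grasp; the last joint's range is limited). The gripper opens to 85 mm and grips with 20 to 120 N. Pads are 22 mm wide; open, the fingers measure 114 mm over their backs; the gripper's body (76 mm by 85 mm) begins 54 mm behind the grasp point. The pads swing forward as they close: fully open they stand 13 mm farther back than shut.
Start: joints at [1.223, 0.353, 1.633, -0, 1.155, -0.002], TCP at [211.842, 588.006, 248.281] pointing down, gripper open.
Joint ranges: [-2.63, 2.63], [-0.92, 2.1], [0.06, 2.66], [-1.3, 4.44], [0, 2.69], [-3.02, 3.02]. Speed limits (rad/s): [2.22, 2.22, 2.79, 3.14, 3.14, 3.14].

INTERFACE

Orientations are given as [roll, pitch, yaw] about the fixed x, y, z axes, in that order (R = Rz(yaw) Ry(pitch) Rx(roll)).
In Python, from rig import r, cams, job gives the robot as it stands.
- The arm moves only by the tool drive_tool, never from a script. Its argument "deltas" is a list of rows, each a list of 4 numbers: the shift along the tool's x, y, z in cm, then the turn about the tool's z in rad. In form: [[x, y, z, roll], ...]. A call has 1 to 12 rows; each row shifts and turns the commanded pose from where the row before left it, along the tool's axes as they then stand; what a row does not reach is not made up. A row lasts 1/12 s, in which the tool goes at most 41.7 mm and 7.16 degrees, less where a joint would pass 70% of its speed; a pose out of reach is approached as far as the arm can. A call with a gripper value outside its range is refused whole. "jaw" is the closure, from 0 (fully open) to 1 (shut), set as the call begins (left out, the last holds). The fingers move at their own pace and stop on an object; "force" is the grip in N (left out, the last holds). Time passes only in rows, so rows that do not move let the fingers close. It gives the time, the measured TCP pose, the force and the opening at its end, in the units of the state.
- r.sense(): the state, without advancing time (a new reading comes with each control period).
- cams.grab_frame(name): name is "scene" or "top"; returns (picture, depth): 384x512x3 uint8, red, green, blue; 384x512 float32, mm along the optical axis (not along the pixel's ray), 0 where there is no reading.
- cams.camera_params(name): a dict with "fx", "fy", "cx", "cy" (pixels), "R" (3x3) and "t" (3): a world point X has camera coordinates R X + t. Camera axes: x right, y down, z forward; pixel columns grow to the right and rows downward; lengths in mm; the calibration is good to about 2 mm. A picture is of the moment at which its call begins. camera_params takes no time and is no camera call.
- job.sign_off(): hands the job in, once; it reports no verdict.
The state is a dict: "clock": time; "qpos": joint angles; "qvel": joint speeds; "joint_efforts": joint torques, N m; "eef_pos": TCP position; "tcp_rot": TCP orientation; "contact_force": force on the tool from outside, world axes, zero at the start; "wrist_torque": the same for the moment, N m; "opening": opening from 0.0 (shut) to 1.0 (fully open).
Only numpy, scipy, OpenCV 4.12 (cv2) and the standard library are available. Lean on these libraries where they do the work, as an engineer would, in place of code of your own. Each camera call takes 0.05 s, during which the arm holds its last target. There are 200 camera calls.

TASK

The meal tray still lacks its chilli pot, which stands at the back of the small wooden condiment caddy, hemmed in by two tall sauce bottles. First stand both bottles aside on the empty wooden dumpling tray, then lift the steel pot out and set it upright in the middle of the empty saucer on the meal tray, and last stand each bottle back in the caddy in the very spot it came from. Keep everything upright and leave the salt shaker and the tea cup where they are.

Things in the scene. Friction and masses are not known exactly. Their poses are not given: they have to be found in the camera images.
- pot_center (a point): The chilli pot: a plain steel cylinder with a flat lid (fixed on), 54 mm across, 78 mm tall, 0.2 to 0.37 kg. Its origin is its centre, 39 mm above its underside, on its axis; z is up. It starts in the far left quarter of the caddy as seen from the caddy's front, 10 mm off the caddy's walls and 8 to 13 mm from the bottles beside it.
- round_bottle_center (a point): The round sauce bottle, dark glass body 58 mm across. 190 mm tall, 0.25 to 0.5 kg. Origin at its centre, 95 mm above its underside; z is up. The glass body ends 142 mm up; on it sits a fixed round black cap 32 mm across, from 152 to 190 mm above the underside: take it by the cap, about 76 mm above the origin. It starts in the caddy directly beside or directly in front of the pot.
- square_bottle_center (a point): The square sauce bottle, dark glass body 50 x 50 mm. 190 mm tall, 0.25 to 0.5 kg. Origin at its centre, 95 mm above its underside; z is up. The glass body ends 142 mm up; on it sits a fixed round black cap 32 mm across, from 152 to 190 mm above the underside: take it by the cap, about 76 mm above the origin. It starts in the other of the two spots next to the pot.
- salt_center (a point): The salt shaker, a small white cylinder with a metal dome, 44 mm across, 55 mm tall, in the near right quarter of the caddy; it stays there. Its origin is its centre, 27.5 mm above its underside.
- caddy: The condiment caddy: a fixed shallow wooden box, 150 x 150 mm outside, 138 inside, no partitions; walls 6 mm thick, tops 22 mm above the table; floor 6 mm above the table. Origin under its centre, on the table; x to its back (away from the robot), y to its left. In this frame (mm) the pot starts near (32, 32), the bottles near (32, -32) and (-32, 32), the salt near (-32, -32).
- wood_tray: The empty wooden dumpling tray where the bottles wait, fixed, 260 mm along its x by 200 mm along its y outside; flat floor 8 mm above the table, rims 10 mm thick, up to 24 mm above the table. Origin at the centre of its underside, on the table. Left or right of the caddy.
- saucer_top (a point): The white saucer, 100 mm across, its flat middle 88 mm, fixed on the dark red meal tray (300 x 220 mm, rims 16 mm high, on the caddy's other side). Origin: centre of the saucer's flat top, 12 mm above the table; x along the tray's long side, away from the robot. On the tray a bowl (54 mm high) stands 160 mm nearer the robot and chopsticks (25 mm high) lie 75 mm to the right.
- cup_center (a point): A white tea cup, 72 mm across, 75 mm tall, standing between the robot and the caddy; it stays there. Its origin is its centre, 37.5 mm above its underside.
Things that resemble listed ones, but are neither listed nor needed, are in the scene too. Leave any blue or yellow look-alike of the part that bears pot_center alone. Leave any orange look-alike of the part that bears cup_center alone.

How it is judged (in metres and radians):
On the way, in this order (a step that is already met when the one before it is completed fails the run):
1. both bottles stand on the wooden tray, let go, with the pot still in its spot in the caddy (x of round_bottle_center in the frame of wood_tray between -0.12 and 0.12 m and y of round_bottle_center in the frame of wood_tray between -0.09 and 0.09 m and z of round_bottle_center in the frame of wood_tray between 0.095 and 0.111 m and angle between each of round_bottle_center, square_bottle_center's own z axis and vertical below 0.1 rad and x of square_bottle_center in the frame of wood_tray between -0.12 and 0.12 m and y of square_bottle_center in the frame of wood_tray between -0.09 and 0.09 m and z of square_bottle_center in the frame of wood_tray between 0.095 and 0.111 m and contact force between the fingers and round_bottle below 0.3 N and contact force between the fingers and square_bottle below 0.3 N and distance of pot_center from where it was at the start of the episode below 0.02 m), for 0.2 s.
2. the pot stands on the saucer, let go, with both bottles still on the wooden tray (horizontal distance between pot_center and saucer_top below 0.015 m and z of pot_center in the frame of saucer_top between 0.033 and 0.045 m and angle between each of pot_center, round_bottle_center, square_bottle_center's own z axis and vertical below 0.1 rad and contact force between the fingers and pot below 0.3 N and x of round_bottle_center in the frame of wood_tray between -0.12 and 0.12 m and y of round_bottle_center in the frame of wood_tray between -0.09 and 0.09 m and z of round_bottle_center in the frame of wood_tray between 0.095 and 0.111 m and x of square_bottle_center in the frame of wood_tray between -0.12 and 0.12 m and y of square_bottle_center in the frame of wood_tray between -0.09 and 0.09 m and z of square_bottle_center in the frame of wood_tray between 0.095 and 0.111 m), for 0.2 s.
At the end, for the whole second after the job is handed in: The pot stands upright on the saucer, its axis within 15 mm of the saucer's centre; each bottle stands upright in the caddy within 15 mm of where it began; the salt shaker is upright within 15 mm and the cup upright within 20 mm of where they began; all at rest and let go (horizontal distance between pot_center and saucer_top below 0.015 m and z of pot_center in the frame of saucer_top between 0.033 and 0.045 m and angle between each of pot_center, round_bottle_center, square_bottle_center, salt_center, cup_center's own z axis and vertical below 0.1 rad and linear speed of each of pot, round_bottle, square_bottle below 0.02 m/s and distance of each of round_bottle_center, square_bottle_center, salt_center from where it was at the start of the episode below 0.015 m and distance of cup_center from where it was at the start of the episode below 0.02 m); the robot touches nothing.
It fails at once if a bottle, the pot, the salt shaker or the cup is tipped by more than about 40 degrees (angle between any of round_bottle_center, square_bottle_center, pot_center, salt_center, cup_center's own z axis and vertical above 0.7 rad).
It also fails if it takes over 122 s, if anything falls off the work surface, if the arm or the gripper's body presses on something with over 40 N, if the wrist force passes 120 N, or if a joint passes its speed limit or range.

## Working session

There is one attempt and no reset: what is moved stays moved. The work goes in short steps, Python scripts to look and compute and a tool call to move; the robot and the scene stay as the last step left them, time stands still between calls to the robot, and variables do not carry over. Pictures are saved under pics/ and viewed, about 12 in all and at most 16, crops included, and the job is handed in when it is done.

Besides the shell and the picture viewer there is one more tool, called after "Call:" as name([rows], argument=value, ...), one row to a line, values as JSON. drive_tool: Moves the arm, as the interface text tells. Its arguments: {"type":"object","properties":{"deltas":{"type":"array"},"jaw":{"type":"number"},"force":{"type":"number"}},"required":["deltas"]}

```bash
ls; mkdir -p pics; python3 - <<'E'
from rig import r,cams,job
import cv2,numpy as np
print(r.sense())
for n in("scene","top"):
    p,d=cams.grab_frame(n); np.savez(f"pics/{n}0.npz",p=p,d=d)
    cv2.imwrite(f"pics/{n}0.png",p[:,:,::-1]); c=cams.camera_params(n); print(n,c, -c["R"].T@c["t"])
E
```

```text
pics
{'clock': 0.0, 'qpos': array([ 1.22260889e+00,  3.53632762e-01,  1.63416728e+00, -6.52955538e-06,
        1.15518262e+00, -2.37718456e-03]), 'qvel': array([ 0.00066965,  0.00077555,  0.000426  ,  0.00075172,  0.00047075,
       -0.00101389]), 'joint_efforts': array([-1.34717287e-03, -6.05256200e+01, -3.42066371e+01, -4.64428820e-05,
        9.56946169e-03, -5.43084511e-08]), 'eef_pos': array([211.67904689, 587.56740229, 247.55708907]), 'tcp_rot': array([-3.14020264e+00,  2.66570600e-06,  2.79578504e+00]), 'contact_force': array([ 0.27475491, -0.60306402,  0.04973699]), 'wrist_torque': array([-0.02733405, -0.01706612,  0.01558994]), 'opening': 1.0025226832197147}
scene {'fx': 400.27122399119423, 'fy': 400.27122399119423, 'cx': 263.2988601286122, 'cy': 190.21651908948385, 'R': array([[ 0.26295139,  0.96480584, -0.00250075],
       [ 0.81652152, -0.22391674, -0.53212207],
       [-0.51395444,  0.13788033, -0.84666395]]), 't': array([-159.58349166, -408.11665965, 1483.40314144])} [1137.60037154 -141.94917283 1038.3770056 ]
top {'fx': 347.2790616219826, 'fy': 347.2790616219826, 'cx': 254.67688152520017, 'cy': 195.92312767523376, 'R': array([[ 0.00520651, -0.99996765,  0.00613183],
       [-0.99175208, -0.00594884, -0.12803291],
       [ 0.12806525, -0.00541465, -0.99175096]]), 't': array([ -7.62830655, 561.5805258 , 816.84839416])} [4.52378479e+02 1.35636666e-01 8.82057748e+02]
```

View pics/scene0.png

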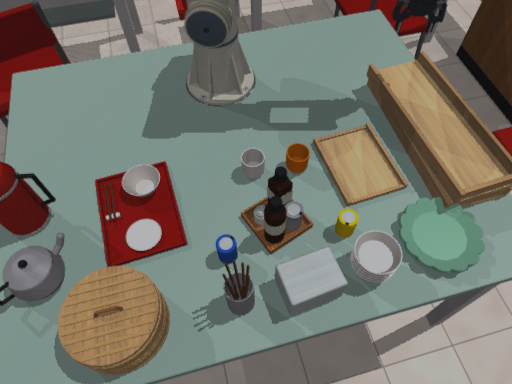

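View pics/top0.png

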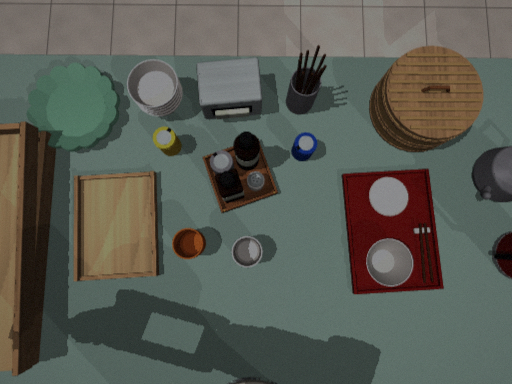

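Candidates for the pot, in the top picture: steel pot at (222,162), blue can at (304,147), yellow can at (166,140), and the salt shaker at (257,180). The choice is the steel one in the caddy's back left, with the round bottle at its right (246,150) and the square one in front (230,180). Cups are the white one at (247,251) and the orange look-alike at (188,243). I'll check with an enlarged crop.

```bash
cat > h.py <<'E'
import numpy as np,cv2
from rig import r,cams,job
def ray(n,u,v,z):
    c=cams.camera_params(n);o=-c["R"].T@c["t"]
    d=c["R"].T@np.array([(u-c["cx"])/c["fx"],(v-c["cy"])/c["fy"],1]);return o+d*(z-o[2])/d[2]
def pix(n,X):
    c=cams.camera_params(n);p=c["R"]@np.array(X,float)+c["t"];return np.array([c["fx"]*p[0]/p[2]+c["cx"],c["fy"]*p[1]/p[2]+c["cy"]])
def cloud(n,d):
    c=cams.camera_params(n);v,u=np.mgrid[:384,:512]
    P=np.dstack([(u-c["cx"])/c["fx"]*d,(v-c["cy"])/c["fy"]*d,d])-c["t"];return P@c["R"]
E
python3 - <<'E'
from h import *
T=np.load("pics/top0.npz");S=np.load("pics/scene0.npz")
a=cv2.resize(T["p"][125:220,195:325],(780,570),interpolation=cv2.INTER_CUBIC)
b=cv2.resize(S["p"][160:260,210:320],(660,600),interpolation=cv2.INTER_CUBIC)
cv2.imwrite("pics/ct.png",a[:,:,::-1]);cv2.imwrite("pics/cs.png",b[:,:,::-1])
P=cloud("top",T["d"])
for n,(u,v) in dict(pot=(222,162),salt=(257,180),rb=(244,138),sb=(226,176),tray=(115,225),sauc=(388,197),table=(300,270),cup=(247,240),crate_rim=(45,160),crate_in=(8,200),bowl=(390,255),caddyrim=(268,165)).items(): print(n,P[v,u].round(),T["d"][v,u])
Q=cloud("scene",S["d"])
for n,(u,v) in dict(rb=(275,202),sb=(281,172),pot=(293,210),salt=(262,212),crate=(425,65)).items(): print(n,Q[v,u].round())
E
```

```text
pot [635.  73.  85.] 813.0615
salt [597. -10.  62.] 832.1242
rb [660.  19. 196.] 706.99915
sb [581.  54. 197.] 695.8303
tray [490. 345.   8.] 869.80743
sauc [ 564. -342.   12.] 879.3403
table [ 381. -119.   -1.] 867.08105
cup [454.  14.   3.] 871.5477
crate_rim [647. 512.  43.] 854.33844
crate_in [545. 577.  65.] 818.53546
bowl [ 419. -341.   10.] 862.19635
caddyrim [647. -39.   0.] 899.6792
rb [667.  14. 197.]
sb [585.  53. 196.]
pot [641.  75.  83.]
salt [612.  -5.  61.]
crate [206. 698.  81.]
```

View pics/ct.png

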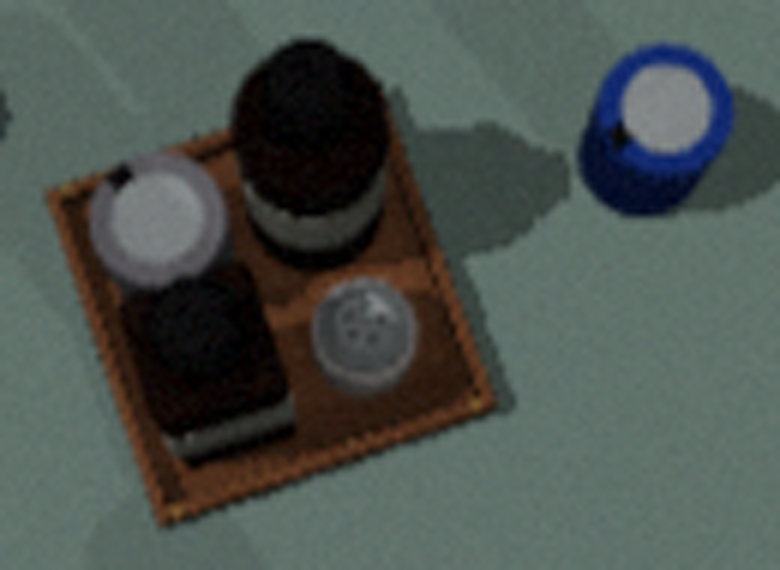

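View pics/cs.png

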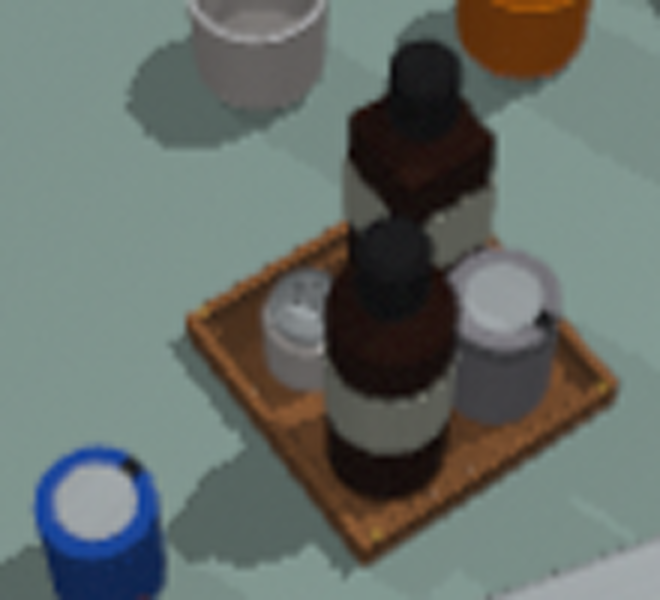

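The crops confirm the choice: the grey steel pot is in the back left of the caddy, crop (160,220). The round bottle is behind right (310,130), the square one in front left (205,330), and the salt shaker is at (365,335). Next I'll measure everything with depth and corners.

```bash
cat > m.py <<'E'
from h import *
def circ(P,z0,z1,xy,rad=45):
    m=(P[...,2]>z0)&(P[...,2]<z1)&(np.hypot(P[...,0]-xy[0],P[...,1]-xy[1])<rad)
    q=P[m][:,:2].astype(np.float32)
    if len(q)<6: return None
    c,R=cv2.minEnclosingCircle(q);return np.round([*c,R,len(q),*np.median(q,0)],1)
E
python3 - <<'E'
from m import *
from scipy import ndimage
D={n:np.load(f"pics/{n}0.npz") for n in("top","scene")}
for n in D:
    P=cloud(n,D[n]["d"]);print(n)
    for k,z0,z1,xy in(("rb",184,210,(665,16)),("sb",184,210,(585,53)),("pot",76,95,(640,73)),("salt",50,75,(603,-8)),("cup",65,85,(452,10)),("blue",70,110,(660,-100)),("yel",70,110,(670,190)),("orange",60,90,(460,160)),("bowl",45,65,(405,-340))):
        print(k,circ(P,z0,z1,xy,45 if k!="bowl" else 80))
    im=D[n]["p"].astype(int);
    # saucer: white on z~12
    m=(P[...,2]>5)&(P[...,2]<25)&(im.min(2)>110)&(np.hypot(P[...,0]-560,P[...,1]+342)<75)
    cs,_=cv2.findContours(m.astype(np.uint8),0,1);c=max(cs,key=cv2.contourArea);e=cv2.fitEllipse(c);print("saucer",e,ray(n,*e[0],13))
    # red tray rect
    for nm,z,ctr,rad in(("redtray",16,(490,-345),230),("wood",24,(490,345),190),("caddy",22,(619,32),125)):
        zz=(P[...,2]>3)&(P[...,2]<32)&(np.hypot(P[...,0]-ctr[0],P[...,1]-ctr[1])<rad)
        R,G,B=im[...,0],im[...,1],im[...,2]
        col=(R>1.3*G)&(R>1.3*B) if nm!="redtray" else (R>2*G)
        m=ndimage.binary_opening(zz&col);l,k=ndimage.label(m);s=ndimage.sum(m,l,range(1,k+1));m=(l==1+np.argmax(s))
        q=P[m][:,:2].astype(np.float32);print(nm,cv2.minAreaRect(q))
P=cloud("top",D["top"]["d"])
m=(P[...,1]>420)&(P[...,2]>3)
print("crate heights y bins",[(y,P[m&(abs(P[...,1]-y)<10)][:,2].max().round()) for y in range(440,680,20) if (m&(abs(P[...,1]-y)<10)).any()])
E
```

```text
top
rb [661.   15.6  15.9 195.  659.6  14.7]
sb [578.3  53.6  15.9 197.  577.1  53.9]
pot [637.1  66.5  36.1 413.  637.8  75.5]
salt [615.3  -2.6  32.7 216.  602.5  -3.6]
cup [430.1  13.8  35.6  87.  449.6   8.3]
blue [ 683.  -123.1   26.1  278.   678.5 -118.6]
yel [694.3 211.7  26.3 275.  689.4 207.6]
orange [447.2 151.   35.8 150.  457.9 171.3]
bowl [ 405.9 -321.9   55.7  419.   400.  -342.4]
saucer ((388.1900634765625, 196.00465393066406), (36.21403503417969, 38.317359924316406), 119.24786376953125) [ 566.41793214 -342.29571716   13.        ]
redtray ((481.6329345703125, -346.4124755859375), (297.8981018066406, 221.07107543945312), 3.6515233516693115)
wood ((448.8275146484375, 432.1032409667969), (162.8991241455078, 10.382577896118164), 4.406288146972656)
caddy ((618.3102416992188, 33.86840057373047), (147.44009399414062, 148.90115356445312), 19.810049057006836)
scene
rb [664.1  15.8  16.1 131.  666.6  15.5]
sb [581.2  53.3  16.7 116.  584.5  52.6]
pot [631.6  78.1  35.6 302.  639.9  76.2]
salt [594.8   2.8  30.8 106.  603.6  -8.9]
cup [433.7  14.1  35.3  90.  456.    7.6]
blue [ 
[... 275 characters left out ...]
875) [ 568.08132497 -341.41739066   13.        ]
redtray ((484.99615478515625, -346.39898681640625), (301.7303771972656, 218.61753845214844), 3.6182377338409424)
wood ((432.7234802246094, 177.33709716796875), (23.851146697998047, 6.699485778808594), 42.26563262939453)
caddy ((621.9823608398438, 34.59434509277344), (150.68243408203125, 149.5567169189453), 19.74167251586914)
crate heights y bins [(440, np.float64(40.0)), (460, np.float64(42.0)), (480, np.float64(38.0)), (500, np.float64(105.0)), (520, np.float64(106.0)), (540, np.float64(105.0)), (560, np.float64(104.0)), (580, np.float64(105.0)), (600, np.float64(95.0)), (620, np.float64(66.0)), (640, np.float64(4.0)), (660, np.float64(4.0))]
```

Call:
drive_tool([
  [0, 0, -1.5, -0.115],
  [0, 0, -1.5, -0.115],
  [0, 0, -1, -0.116],
  [-1.8, -2.7, 0, 0],
  [-1.8, -2.7, 0, 0],
  [-1.8, -2.7, 0, 0],
  [-1.8, -2.7, 0, 0],
  [-1.8, -2.7, 0, 0],
  [-1.8, -2.7, 0, 0],
  [-1.8, -2.7, 0, 0],
  [-1.8, -2.7, 0, 0],
  [-1.8, -2.7, 0, 0],
], jaw=0, force=40)

```text
clock: 1.1
eef_pos: [374.3, 343.5, 288.1]
tcp_rot: [-3.141, -0.0, -3.141]
contact_force: [1.4, 0.7, -0.1]
opening: 1.002
```

```bash
python3 - <<'E'
from h import *
print([ray("top",u,v,24)[:2].round(1) for u,v in((73,174),(154,172),(158,278),(75,280),(115,226))])
# refined wood tray from scene corners
print([ray("scene",u,v,24)[:2].round(1) for u,v in((314,157),(369,126),(406,180),(349,202))])
E
```

```text
[array([615.8, 450.6]), array([622.2, 248.4]), array([362. , 227.7]), array([356.4, 427.1]), array([486.6, 338.4])]
[array([444.7, 210.2]), array([371.4, 428.6]), array([601.1, 451.1]), array([627.8, 255.2])]
```

Call:
drive_tool([
  [-1.87, -2.64, 0, 0],
  [-1.87, -2.64, 0, 0],
  [-1.87, -2.64, 0, 0],
  [-1.87, -2.64, 0, 0],
  [-1.87, -2.64, 0, 0],
  [-1.87, -2.64, 0, 0],
  [-1.87, -2.64, 0, 0],
  [-1.87, -2.64, 0, 0],
  [-1.87, -2.64, 0, 0],
  [-1.87, -2.64, 0, 0],
  [-1.87, -2.6, 0, 0],
  [0, 0, 0, 0],
])

```text
clock: 2.1
eef_pos: [582.1, 51.0, 287.9]
tcp_rot: [-3.14, 0.001, 3.139]
contact_force: [-0.6, 0.1, 0.1]
opening: 0.999
```

Call:
drive_tool([
  [0.25, 0.24, 1.5, 0],
  [0, 0, 1.5, 0],
  [0, 0, 1.5, 0],
  [0, 0, 1.5, 0],
  [0, 0, 1.5, 0],
  [0, 0, 1.5, 0],
  [0, 0, 1.2, 0],
  [0, 0, 1.1, 0],
  [0, 0, 0, 0],
  [0, 0, 0, 0],
])

```text
clock: 2.93
eef_pos: [576.8, 57.6, 174.9]
tcp_rot: [-3.141, -0.001, -3.141]
contact_force: [-0.4, -0.0, 0.2]
opening: 0.995
```

```bash
cat > pic.py <<'E'
import sys
from h import *
n,f,u0,v0,u1,v1=sys.argv[1],sys.argv[2],*map(int,sys.argv[3:7])
p,d=cams.grab_frame(n);np.savez(f"pics/{f}.npz",p=p,d=d)
c=p[v0:v1,u0:u1,::-1];k=min(700/(u1-u0),560/(v1-v0));cv2.imwrite(f"pics/{f}.png",cv2.resize(c,None,fx=k,fy=k,interpolation=cv2.INTER_CUBIC))
E
python3 pic.py scene a1 200 90 340 260
```

```text
(no output)
```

View pics/a1.png

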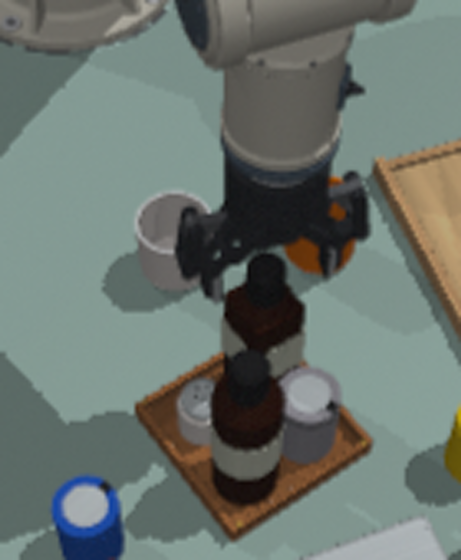

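The jaws straddle the square bottle's cap, with tips at crop (215,285) and (330,265) and the cap at (267,275). The TCP reading jumps by a few mm, so I'll check it against fresh readings.

```bash
python3 - <<'E'
from m import *
for i in range(4):
    s=r.sense();print(s["clock"],s["eef_pos"].round(1),s["qpos"].round(4)); cams.grab_frame("top")
p,d=cams.grab_frame("scene");P=cloud("scene",d)
print(circ(P,184,200,(580,53),17),circ(P,184,200,(662,16),25))
E
```

```text
2.9833 [577.3  57.6 175.6] [ 0.0969  0.3636  1.7974  0.      0.9805 -1.4742]
3.0333 [577.6  57.6 176. ] [ 0.0968  0.3631  1.7971 -0.      0.9804 -1.4742]
3.0833 [577.7  57.6 176.1] [ 0.0967  0.3629  1.797   0.      0.9804 -1.4742]
3.1333 [577.8  57.6 176.2] [ 0.0967  0.3627  1.797   0.      0.9803 -1.4743]
[581.   53.7  16.4 116.  584.6  52.3] [663.6  16.1  16.5 131.  665.5  15.5]
```

Call:
drive_tool([
  [-0.2, -0.2, 0.1, 0],
  [0, -0.2, 0, 0],
  [0, 0, 0, 0],
  [0, 0, 0, 0],
  [0, 0, 0, 0],
])

```text
clock: 3.65
eef_pos: [579.1, 53.4, 174.3]
tcp_rot: [3.142, -0.0, 3.142]
contact_force: [-0.5, 0.8, 0.2]
opening: 1.002
```

Call:
drive_tool([
  [0, 0, 0, 0],
  [0, 0, 0, 0],
  [0, 0, 0, 0],
  [0, 0, 0, 0],
  [0, 0, 0, 0],
  [0, 0, 0, 0],
  [0, 0, 0, 0],
  [0, 0, 0, 0],
  [0, 0, 0, 0],
  [0, 0, 0, 0],
], jaw=1, force=60)

```text
clock: 4.48
eef_pos: [579.3, 53.6, 174.5]
tcp_rot: [3.141, 0.0, -3.141]
contact_force: [-0.4, 1.9, 5.0]
opening: 0.355
```

Call:
drive_tool([
  [0, 0, -0.3, 0],
  [0, 0, -0.6, 0],
  [0, 0, -1, 0],
  [0, 0, -1.4, 0],
  [0, 0, -1.6, 0],
  [0, 0, -1.6, 0],
  [0, 0, -1.6, 0],
  [0, 0, -1.6, 0],
  [0, 0, -1.4, 0],
  [0, 0, -0.9, 0],
  [0, 0, -0.4, 0],
  [0, 0, 0, 0],
])

```text
clock: 5.48
eef_pos: [579.4, 53.5, 299.2]
tcp_rot: [3.142, 0.001, -3.141]
contact_force: [-0.6, -0.6, -4.3]
opening: 0.356
```

Call:
drive_tool([
  [0.24, 0.49, 0, 0],
  [0.48, 0.97, 0, 0],
  [0.8, 1.62, 0, 0],
  [0.8, 1.62, 0, 0],
  [0.8, 1.62, 0, 0],
  [0.8, 1.62, 0, 0],
  [0.8, 1.62, 0, 0],
  [0.8, 1.62, 0, 0],
  [0.8, 1.62, 0, 0],
  [0.8, 1.62, 0, 0],
  [0.8, 1.62, 0, 0],
  [0.8, 1.62, 0, 0],
])

```text
clock: 6.48
eef_pos: [490.3, 231.3, 297.3]
tcp_rot: [-3.141, -0.002, -3.141]
contact_force: [0.0, 0.5, -3.5]
opening: 0.357
```

Call:
drive_tool([
  [0.8, 1.62, 0, 0],
  [0.8, 1.62, 0, 0],
  [0.8, 1.62, 0, 0],
  [0.8, 1.62, 0, 0],
  [0.8, 1.62, 0, 0],
  [0.64, 1.3, 0, 0],
  [0.4, 0.81, 0, 0],
  [0.14, 0.28, 0, 0],
  [0, 0, 0, 0],
  [0, 0, 0, 0],
  [0, 0, 0, 0],
  [0, 0, 0, 0],
])

```text
clock: 7.48
eef_pos: [440.4, 334.3, 298.2]
tcp_rot: [-3.141, 0.0, 3.141]
contact_force: [-0.5, -0.2, -3.2]
opening: 0.357
```

Call:
drive_tool([
  [0, 0, 0.6, 0],
  [0, 0, 1.2, 0],
  [0, 0, 1.6, 0],
  [0, 0, 1.6, 0],
  [0, 0, 1.6, 0],
  [0, 0, 1.6, 0],
  [0, 0, 1.4, 0],
  [0, 0, 1, 0],
  [0, 0, 0.7, 0],
  [0, 0, 0.4, 0],
  [0, 0, 0.2, 0],
  [0, 0, 0.1, 0],
])

```text
clock: 8.48
eef_pos: [440.3, 335.1, 178.3]
tcp_rot: [3.141, 0.0, -3.141]
contact_force: [0.6, -0.0, -4.7]
opening: 0.359
```

Call:
drive_tool([
  [0, 0, 0, 0],
  [0, 0, 0, 0],
  [0, 0, 0, 0],
])

```text
clock: 8.73
eef_pos: [440.4, 335.2, 178.9]
tcp_rot: [3.141, 0.001, -3.141]
contact_force: [-1.6, 0.1, -3.1]
opening: 0.356
```

Call:
drive_tool([
  [0, 0, 0.1, 0],
  [0, 0, 0.1, 0],
  [0, 0, 0, 0],
  [0, 0, 0, 0],
])

```text
clock: 9.07
eef_pos: [440.3, 335.1, 176.5]
tcp_rot: [3.141, 0.0, -3.141]
contact_force: [0.1, 0.8, -1.4]
opening: 0.36
```

Call:
drive_tool([
  [0, 0, 0, 0],
  [0, 0, 0, 0],
  [0, 0, 0, 0],
  [0, 0, 0, 0],
  [0, 0, 0, 0],
  [0, 0, 0, 0],
], jaw=0)

```text
clock: 9.57
eef_pos: [440.1, 334.9, 176.3]
tcp_rot: [3.142, 0.0, -3.141]
contact_force: [-0.3, -0.7, -0.2]
opening: 0.996
```

Call:
drive_tool([
  [0, 0, -1, 0],
  [0, 0, -2, 0],
  [0, 0, -3, 0],
  [0, 0, -3, 0],
  [-0.6, -0.9, -3, 0],
  [-1.2, -1.8, 0, 0],
  [-1.8, -2.6, 0, 0],
  [-1.8, -2.6, 0, 0],
  [-1.8, -2.6, 0, 0],
  [-1.8, -2.6, 0, 0],
  [-1.8, -2.6, 0, 0],
  [-1.8, -2.6, 0, 0],
])

```text
clock: 10.57
eef_pos: [566.8, 150.6, 297.2]
tcp_rot: [3.141, 0.001, -3.141]
contact_force: [1.0, 0.6, -0.7]
opening: 1.0
```

Call:
drive_tool([
  [-1.6, -2.27, 0, 0],
  [-1.6, -2.27, 0, 0],
  [-1.6, -2.27, 0, 0],
  [-1.6, -2.27, 0, 0],
  [-1.6, -2.27, 0, 0],
  [-1.6, -2.27, 0, 0],
  [0, 0, 0, 0],
  [0, 0, 0, 0],
  [0, 0, 0, 0],
])

```text
clock: 11.32
eef_pos: [661.8, 16.1, 296.6]
tcp_rot: [3.141, -0.0, 3.141]
contact_force: [-0.3, -0.8, -0.9]
opening: 0.998
```

```bash
python3 - <<'E'
from m import *
p,d=cams.grab_frame("scene");P=cloud("scene",d)
print(r.sense()["eef_pos"]);print(circ(P,184,205,(440,335),25),circ(P,184,205,(662,16),20),circ(P,76,95,(640,75),32))
E
```

```text
[661.64811457  16.49484243 296.58989327]
[443.8 334.2  15.5  97.  446.1 332.3] [662.8  16.2  16.  130.  666.1  15.2] [640.6  76.8  27.7 274.  643.1  77.2]
```

Call:
drive_tool([
  [0, -0.05, 1, 0],
  [0, 0, 2, 0],
  [0, 0, 2, 0],
  [0, 0, 2, 0],
  [0, 0, 2, 0],
  [0, 0, 1.5, 0],
  [0, 0, 1, 0],
  [0, 0, 0.7, 0],
  [0, 0, 0, 0],
  [0, 0, 0, 0],
  [0, 0, 0, 0],
])

```text
clock: 12.28
eef_pos: [662.8, 15.5, 175.3]
tcp_rot: [3.142, 0.002, -3.141]
contact_force: [-0.4, 0.2, 0.1]
opening: 0.999
```

Call:
drive_tool([
  [0, 0, 0, 0],
  [0, 0, 0, 0],
  [0, 0, 0, 0],
  [0, 0, 0, 0],
  [0, 0, 0, 0],
  [0, 0, 0, 0],
  [0, 0, 0, 0],
  [0, 0, 0, 0],
  [0, 0, 0, 0],
  [0, 0, 0, 0],
], jaw=1, force=60)

```text
clock: 13.12
eef_pos: [662.5, 15.4, 174.8]
tcp_rot: [3.141, 0.001, -3.141]
contact_force: [-1.2, 0.8, 5.7]
opening: 0.361
```

Call:
drive_tool([
  [0, 0, -0.3, 0],
  [0, 0, -0.6, 0],
  [0, 0, -1, 0],
  [0, 0, -1.4, 0],
  [0, 0, -1.6, 0],
  [0, 0, -1.6, 0],
  [0, 0, -1.6, 0],
  [0, 0, -1.6, 0],
  [0, 0, -1.4, 0],
  [0, 0, -0.9, 0],
  [0, 0, -0.4, 0],
  [0, 0, 0, 0],
])

```text
clock: 14.12
eef_pos: [662.4, 15.2, 299.3]
tcp_rot: [-3.142, 0.001, -3.141]
contact_force: [0.6, 0.1, -4.3]
opening: 0.359
```

Call:
drive_tool([
  [0.2, 0.53, 0, 0],
  [0.4, 1.06, 0, 0],
  [0.66, 1.76, 0, 0],
  [0.66, 1.76, 0, 0],
  [0.66, 1.76, 0, 0],
  [0.66, 1.76, 0, 0],
  [0.66, 1.76, 0, 0],
  [0.66, 1.76, 0, 0],
  [0.66, 1.76, 0, 0],
  [0.66, 1.76, 0, 0],
  [0.66, 1.76, 0, 0],
  [0.66, 1.76, 0, 0],
])

```text
clock: 15.12
eef_pos: [588.6, 208.8, 297.2]
tcp_rot: [-3.141, -0.002, -3.141]
contact_force: [-0.2, -0.6, -4.6]
opening: 0.354
```

Call:
drive_tool([
  [0.66, 1.76, 0, 0],
  [0.66, 1.76, 0, 0],
  [0.66, 1.76, 0, 0],
  [0.66, 1.76, 0, 0],
  [0.66, 1.76, 0, 0],
  [0.66, 1.76, 0, 0],
  [0.6, 1.6, 0, 0],
  [0.4, 1.0, 0, 0],
  [0.13, 0.4, 0, 0],
  [0, 0, 0, 0],
  [0, 0, 0, 0],
  [0, 0, 0, 0],
])

```text
clock: 16.12
eef_pos: [539.4, 342.0, 298.1]
tcp_rot: [-3.141, -0.0, 3.141]
contact_force: [0.1, 0.6, -4.9]
opening: 0.355
```

Call:
drive_tool([
  [0, 0, 0.8, 0],
  [0, 0, 1.6, 0],
  [0, 0, 1.8, 0],
  [0, 0, 1.8, 0],
  [0, 0, 1.8, 0],
  [0, 0, 1.5, 0],
  [0, 0, 1, 0],
  [0, 0, 0.7, 0],
  [0, 0, 0.4, 0],
  [0, 0, 0.3, 0],
  [0, 0, 0.2, 0],
  [0, 0, 0.1, 0],
])

```text
clock: 17.12
eef_pos: [539.5, 342.9, 178.7]
tcp_rot: [3.141, 0.001, -3.141]
contact_force: [-0.4, -0.4, -4.2]
opening: 0.36
```

Call:
drive_tool([
  [0, 0, 0.1, 0],
  [0, 0, 0.1, 0],
  [0, 0, 0, 0],
  [0, 0, 0, 0],
  [0, 0, 0, 0],
])

```text
clock: 17.53
eef_pos: [539.5, 343.0, 176.8]
tcp_rot: [3.141, 0.001, -3.141]
contact_force: [-0.3, 0.6, 0.3]
opening: 0.355
```

Call:
drive_tool([
  [0, 0, 0, 0],
  [0, 0, 0, 0],
  [0, 0, 0, 0],
  [0, 0, 0, 0],
  [0, 0, 0, 0],
  [0, 0, 0, 0],
  [0, 0, -1, 0],
  [0, 0, -2, 0],
  [0, 0, -3, 0],
  [0, 0, -3, 0],
  [0, 0, -3, 0],
  [0, 0, 0, 0],
], jaw=0)

```text
clock: 18.53
eef_pos: [541.6, 344.3, 303.9]
tcp_rot: [3.136, 0.009, -3.141]
contact_force: [-0.4, 0.5, 1.3]
opening: 1.001
```

```bash
python3 pic.py scene a2 200 90 420 260; python3 - <<'E'
from m import *
for n in("scene","top"):
    p,d=cams.grab_frame(n);P=cloud(n,d)
    print(n,circ(P,76,95,(640,75),32),circ(P,184,205,(442,335),25),circ(P,184,205,(541,343),25),circ(P,50,75,(603,-6),28))
E
```

```text
scene [640.3  76.6  28.1 294.  642.3  75.7] [443.  334.5  16.2  99.  445.8 333.3] [540.6 342.8  16.3 109.  544.4 340.7] [604.2  -5.7  18.8 126.  606.5  -5.9]
top [638.3  75.7  27.3 419.  637.5  75.3] [439.7 334.2  16.1 245.  440.5 331. ] [538.1 342.7  16.2 206.  536.4 338. ] [601.9  -5.   18.9 189.  599.8  -4.9]
```

View pics/a2.png

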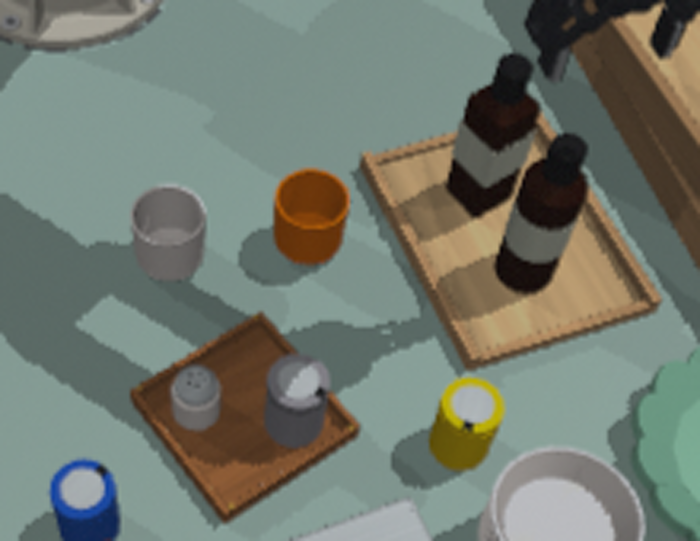

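Both bottles stand upright on the wooden tray, at crop (490,150) and (540,215). The pot, crop (295,400), is untouched and free at about (639,76). Next is the pot.

Call:
drive_tool([
  [-0.55, -1.5, 0, 0],
  [-1.11, -2.97, 0, 0],
  [-1.11, -2.97, 0, 0],
  [-1.11, -2.97, 0, 0],
  [-1.11, -2.97, 0, 0],
  [-1.11, -2.97, 0, 0],
  [-1.11, -2.97, 0, 0],
  [-1.11, -2.97, 0, 0],
  [-1.11, -2.97, 0, 0],
  [-0.55, -1.44, 0, 0],
  [0, 0, 0, 0],
  [0, 0, 0, 0],
])

```text
clock: 19.68
eef_pos: [638.6, 74.9, 295.1]
tcp_rot: [3.141, -0.002, 3.14]
contact_force: [-0.4, 0.2, 0.9]
opening: 0.999
```

Call:
drive_tool([
  [0, 0, 2, 0],
  [0, 0, 3, 0],
  [0, 0, 3, 0],
  [0, 0, 3, 0],
  [0, 0, 3, 0],
  [0, 0, 2, 0],
  [0, 0, 0, 0],
  [0, 0, 0, 0],
  [0, 0, 0, 0],
  [0, 0, 0, 0],
])

```text
clock: 20.52
eef_pos: [640.1, 76.4, 138.2]
tcp_rot: [3.141, 0.003, -3.141]
contact_force: [-0.2, -0.2, 0.4]
opening: 1.003
```

Call:
drive_tool([
  [0, 0, 1, 0],
  [0, 0, 1.5, 0],
  [0, 0, 1.5, 0],
  [0, 0, 1.5, 0],
  [0, 0, 1.5, 0],
  [0, 0, 1, 0],
  [0, 0, 0, 0],
  [0, 0, 0, 0],
  [0, 0, 0, 0],
])

```text
clock: 21.27
eef_pos: [639.7, 75.9, 57.1]
tcp_rot: [3.141, 0.001, -3.141]
contact_force: [-0.0, 0.3, 0.1]
opening: 0.998
```

Call:
drive_tool([
  [0, 0, 0, 0],
  [0, 0, 0, 0],
  [0, 0, 0, 0],
  [0, 0, 0, 0],
  [0, 0, 0, 0],
  [0, 0, 0, 0],
  [0, 0, 0, 0],
  [0, 0, 0, 0],
  [0, 0, 0, 0],
  [0, 0, 0, 0],
], jaw=1, force=50)

```text
clock: 22.1
eef_pos: [639.6, 75.9, 57.4]
tcp_rot: [3.141, 0.001, -3.141]
contact_force: [-1.9, 0.0, 5.5]
opening: 0.62
```

Call:
drive_tool([
  [0, 0, -0.3, 0],
  [0, 0, -0.6, 0],
  [0, 0, -1, 0],
  [0, 0, -1.4, 0],
  [0, 0, -1.6, 0],
  [0, 0, -1.6, 0],
  [0, 0, -1.6, 0],
  [0, 0, -1.6, 0],
  [0, 0, -1.4, 0],
  [0, 0, -0.9, 0],
  [0, 0, -0.4, 0],
  [0, 0, 0, 0],
])

```text
clock: 23.1
eef_pos: [639.6, 75.8, 181.8]
tcp_rot: [3.141, 0.002, -3.141]
contact_force: [-0.1, -0.1, -2.8]
opening: 0.622
```

Call:
drive_tool([
  [0.11, -0.62, 0, 0],
  [0.22, -1.24, 0, 0],
  [0.36, -2.07, 0, 0],
  [0.36, -2.07, 0, 0],
  [0.36, -2.07, 0, 0],
  [0.36, -2.07, 0, 0],
  [0.36, -2.07, 0, 0],
  [0.36, -2.07, 0, 0],
  [0.36, -2.07, 0, 0],
  [0.36, -2.07, 0, 0],
  [0.36, -2.07, 0, 0],
  [0.36, -2.07, 0, 0],
])

```text
clock: 24.1
eef_pos: [598.3, -151.7, 179.2]
tcp_rot: [3.141, -0.002, 3.141]
contact_force: [1.0, -0.7, -3.3]
opening: 0.623
```

Call:
drive_tool([
  [0.36, -2.07, 0, 0],
  [0.36, -2.07, 0, 0],
  [0.36, -2.07, 0, 0],
  [0.36, -2.07, 0, 0],
  [0.36, -2.07, 0, 0],
  [0.36, -2.07, 0, 0],
  [0.36, -2.07, 0, 0],
  [0.36, -2.07, 0, 0],
  [0.25, -1.6, 0, 0],
  [0.15, -0.8, 0, 0],
  [0.05, -0.3, 0, 0],
  [0, 0, 0, 0],
])

```text
clock: 25.1
eef_pos: [566.0, -342.8, 179.8]
tcp_rot: [3.141, -0.001, 3.141]
contact_force: [-0.4, -0.7, -3.5]
opening: 0.617
```

Call:
drive_tool([
  [0, 0, 0, 0],
  [0, 0, 0, 0],
  [0, 0, 0, 0],
  [0, 0, 0, 0],
])

```text
clock: 25.43
eef_pos: [566.8, -341.7, 180.3]
tcp_rot: [3.142, 0.0, -3.14]
contact_force: [0.1, 0.4, -2.9]
opening: 0.618
```

```bash
python3 - <<'E'
from m import *
print(r.sense()["eef_pos"])
for n in("scene","top"):
    p,d=cams.grab_frame(n);P=cloud(n,d);im=p.astype(int)
    m=(P[...,2]>5)&(P[...,2]<25)&(im.min(2)>100)&(np.hypot(P[...,0]-567,P[...,1]+342)<70)
    print(n,m.sum())
# rim circle of bowl from start, wide radius
D=np.load("pics/top0.npz");P=cloud("top",D["d"]);print("bowl",circ(P,40,65,(406,-345),85))
E
```

```text
[ 566.78954884 -341.65011021  180.34074136]
scene 881
top 1034
bowl [ 405.9 -321.9   55.7  550.   400.  -345.3]
```

Call:
drive_tool([
  [0, 0, 0.8, 0],
  [0, 0, 1.6, 0],
  [0, 0, 1.8, 0],
  [0, 0, 1.8, 0],
  [0, 0, 1.8, 0],
  [0, 0, 1.3, 0],
  [0, 0, 0.9, 0],
  [0, 0, 0.6, 0],
  [0, 0, 0.4, 0],
  [0, 0, 0.3, 0],
  [0, 0, 0.1, 0],
  [0, 0, 0, 0],
])

```text
clock: 26.53
eef_pos: [566.8, -342.6, 66.7]
tcp_rot: [-3.141, 0.001, -3.141]
contact_force: [0.2, -0.7, -3.0]
opening: 0.618
```

Call:
drive_tool([
  [0, 0, 0.1, 0],
  [0, 0, 0.1, 0],
  [0, 0, 0, 0],
  [0, 0, 0, 0],
  [0, 0, 0, 0],
])

```text
clock: 26.95
eef_pos: [566.6, -342.5, 64.5]
tcp_rot: [-3.141, 0.0, -3.141]
contact_force: [0.7, 0.5, -3.1]
opening: 0.617
```

Call:
drive_tool([
  [0, 0, 0.1, 0],
  [0, 0, 0.05, 0],
  [0, 0, 0, 0],
  [0, 0, 0, 0],
  [0, 0, 0, 0],
])

```text
clock: 27.37
eef_pos: [566.7, -342.5, 63.4]
tcp_rot: [-3.141, 0.0, -3.141]
contact_force: [-1.5, 1.6, 6.0]
opening: 0.618
```

Call:
drive_tool([
  [0, 0, 0, 0],
  [0, 0, 0, 0],
  [0, 0, 0, 0],
  [0, 0, 0, 0],
  [0, 0, 0, 0],
  [0, 0, 0, 0],
  [0, 0, -1, 0],
  [0, 0, -2, 0],
  [0, 0, -3, 0],
  [0, 0, -3, 0],
  [0, 0, -3, 0],
  [0, 0, -3, 0],
], jaw=0)

```text
clock: 28.37
eef_pos: [566.4, -342.4, 215.1]
tcp_rot: [-3.141, 0.0, -3.141]
contact_force: [0.5, -0.5, 0.6]
opening: 1.0
```

Call:
drive_tool([
  [0, 0, -3, 0],
  [0, 0, -3, 0],
  [0, 0, -2, 0],
  [0, 1.5, 0, 0],
  [0, 3, 0, 0],
  [0, 3.5, 0, 0],
  [0, 3.5, 0, 0],
  [0, 3.5, 0, 0],
  [0, 3.5, 0, 0],
  [0, 3.5, 0, 0],
  [0, 3.5, 0, 0],
  [0, 1.5, 0, 0],
])

```text
clock: 29.37
eef_pos: [565.5, -68.4, 292.7]
tcp_rot: [3.14, -0.001, -3.14]
contact_force: [0.0, 0.1, -0.2]
opening: 0.997
```

```bash
python3 pic.py top a3 320 140 460 300; python3 - <<'E'
from m import *
print(r.sense()["eef_pos"])
for n in("scene","top"):
    p,d=cams.grab_frame(n);P=cloud(n,d)
    print(n,circ(P,80,100,(567,-342),40),circ(P,184,205,(442,335),25),circ(P,184,205,(540,343),25),circ(P,50,75,(603,-6),28))
E
```

```text
[565.63219045 -67.42895722 292.74285994]
scene [ 568.6 -340.7   28.4  324.   570.5 -341. ] [443.4 334.9  16.1  97.  446.4 332.3] [540.9 342.2  16.4 113.  544.4 340.6] [603.9  -4.6  19.4 127.  606.4  -6. ]
top None [439.4 334.4  16.5 239.  440.4 331.2] [538.7 342.6  16.4 236.  537.7 339.6] [602.8   8.4  12.4  23.  602.9   9.5]
```

View pics/a3.png

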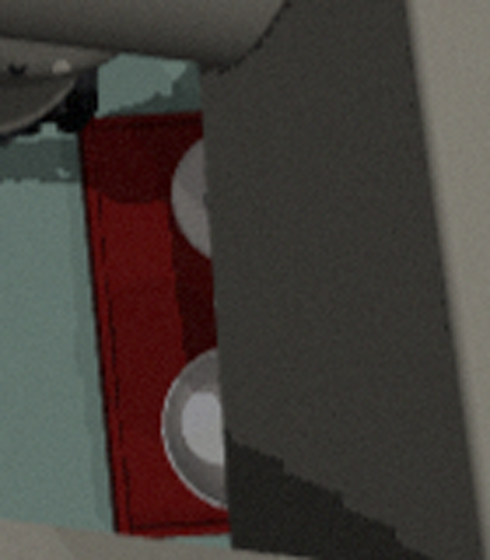

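The top view of the saucer is blocked by the arm. The scene camera puts the pot at (568.6,-340.7), against (568.1,-341.4) for the saucer from that same camera, so it is centred. Now the round bottle goes back.

Call:
drive_tool([
  [0.15, 2, 0, 0],
  [0.23, 3.5, 0, 0],
  [0.23, 3.6, 0, 0],
  [0.23, 3.6, 0, 0],
  [0.23, 3.6, 0, 0],
  [0.23, 3.6, 0, 0],
  [0.23, 3.6, 0, 0],
  [0.23, 3.6, 0, 0],
  [0.23, 3.6, 0, 0],
  [0.23, 3.6, 0, 0],
  [0.23, 3.6, 0, 0],
  [0.23, 3, 0, 0],
])

```text
clock: 30.52
eef_pos: [539.8, 337.8, 292.6]
tcp_rot: [-3.142, 0.0, 3.141]
contact_force: [0.6, -0.2, 0.1]
opening: 0.998
```

Call:
drive_tool([
  [0, 0.1, 0, 0],
  [0, 0, 0, 0],
  [0, 0, 0, 0],
  [0, 0, 0, 0],
])

```text
clock: 30.85
eef_pos: [540.0, 335.9, 292.7]
tcp_rot: [-3.141, -0.0, 3.14]
contact_force: [-0.2, 0.5, 0.5]
opening: 1.0
```

Call:
drive_tool([
  [0, 0.35, 1, 0],
  [0, 0.35, 2, 0],
  [0, 0, 2, 0],
  [0, 0, 2, 0],
  [0, 0, 2, 0],
  [0, 0, 1.4, 0],
  [0, 0, 0.8, 0],
  [0, 0, 0.4, 0],
  [0, 0, 0, 0],
  [0, 0, 0, 0],
  [0, 0, 0, 0],
])

```text
clock: 31.77
eef_pos: [540.2, 344.8, 177.8]
tcp_rot: [3.141, 0.001, 3.142]
contact_force: [0.1, 0.4, -0.1]
opening: 0.999
```

Call:
drive_tool([
  [0, 0, 0, 0],
  [0, 0, 0, 0],
  [0, 0, 0, 0],
  [0, 0, 0, 0],
  [0, 0, 0, 0],
  [0, 0, 0, 0],
  [0, 0, 0, 0],
  [0, 0, 0, 0],
  [0, 0, 0, 0],
  [0, 0, 0, 0],
], jaw=1, force=60)

```text
clock: 32.6
eef_pos: [539.8, 344.6, 177.2]
tcp_rot: [3.141, 0.001, -3.141]
contact_force: [-0.7, -2.2, 5.2]
opening: 0.358
```

Call:
drive_tool([
  [0, 0, -0.3, 0],
  [0, 0, -0.6, 0],
  [0, 0, -1, 0],
  [0, 0, -1.4, 0],
  [0, 0, -1.6, 0],
  [0, 0, -1.6, 0],
  [0, 0, -1.6, 0],
  [0, 0, -1.6, 0],
  [0, 0, -1.4, 0],
  [0, 0, -0.9, 0],
  [0, 0, -0.4, 0],
  [0, 0, 0, 0],
])

```text
clock: 33.6
eef_pos: [539.8, 344.8, 301.8]
tcp_rot: [3.141, 0.001, -3.141]
contact_force: [0.5, 1.3, -4.8]
opening: 0.354
```

Call:
drive_tool([
  [-0.2, -0.53, 0, 0],
  [-0.4, -1.06, 0, 0],
  [-0.66, -1.77, 0, 0],
  [-0.66, -1.77, 0, 0],
  [-0.66, -1.77, 0, 0],
  [-0.66, -1.77, 0, 0],
  [-0.66, -1.77, 0, 0],
  [-0.66, -1.77, 0, 0],
  [-0.66, -1.77, 0, 0],
  [-0.66, -1.77, 0, 0],
  [-0.66, -1.77, 0, 0],
  [-0.66, -1.77, 0, 0],
])

```text
clock: 34.6
eef_pos: [611.5, 149.5, 299.7]
tcp_rot: [-3.141, -0.002, 3.141]
contact_force: [0.2, 0.6, -4.1]
opening: 0.354
```

Call:
drive_tool([
  [-0.66, -1.77, 0, 0],
  [-0.66, -1.77, 0, 0],
  [-0.66, -1.77, 0, 0],
  [-0.66, -1.77, 0, 0],
  [-0.66, -1.77, 0, 0],
  [-0.66, -1.77, 0, 0],
  [-0.6, -1.6, 0, 0],
  [-0.4, -1.0, 0, 0],
  [-0.13, -0.4, 0, 0],
  [0, 0, 0, 0],
  [0, 0, 0, 0],
  [0, 0, 0, 0],
])

```text
clock: 35.6
eef_pos: [662.3, 16.3, 300.7]
tcp_rot: [3.141, -0.0, -3.141]
contact_force: [0.2, 0.0, -4.7]
opening: 0.356
```

Call:
drive_tool([
  [0, 0, 0, 0],
  [0, 0, 0, 0],
  [0, 0, 0, 0],
])

```text
clock: 35.85
eef_pos: [662.4, 16.1, 300.9]
tcp_rot: [3.142, 0.0, -3.141]
contact_force: [-0.4, 0.5, -4.6]
opening: 0.356
```

Call:
drive_tool([
  [0, -0.05, 0.8, 0],
  [0, 0, 1.6, 0],
  [0, 0, 1.9, 0],
  [0, 0, 1.9, 0],
  [0, 0, 1.9, 0],
  [0, 0, 1.5, 0],
  [0, 0, 1, 0],
  [0, 0, 0.7, 0],
  [0, 0, 0.4, 0],
  [0, 0, 0.3, 0],
  [0, 0, 0.2, 0],
  [0, 0, 0.1, 0],
])

```text
clock: 36.85
eef_pos: [662.9, 15.0, 178.2]
tcp_rot: [-3.142, 0.001, -3.141]
contact_force: [0.2, 0.6, -4.9]
opening: 0.354
```

Call:
drive_tool([
  [0, 0, 0.1, 0],
  [0, 0, 0.1, 0],
  [0, 0, 0.1, 0],
  [0, 0, 0, 0],
  [0, 0, 0, 0],
  [0, 0, 0, 0],
])

```text
clock: 37.35
eef_pos: [662.9, 15.0, 175.3]
tcp_rot: [-3.142, 0.001, -3.141]
contact_force: [-0.7, 0.3, -0.7]
opening: 0.358
```

Call:
drive_tool([
  [0, 0, 0, 0],
  [0, 0, 0, 0],
  [0, 0, 0, 0],
  [0, 0, 0, 0],
  [0, 0, 0, 0],
  [0, 0, 0, 0],
  [0, 0, -1, 0],
  [0, 0, -2, 0],
  [0, 0, -3, 0],
  [0, 0, -3, 0],
  [0, 0, -3, 0],
  [0, 0, 0, 0],
], jaw=0)

```text
clock: 38.35
eef_pos: [665.4, 15.1, 302.6]
tcp_rot: [3.141, 0.01, -3.141]
contact_force: [0.4, -0.0, 0.9]
opening: 0.999
```

Call:
drive_tool([
  [1, 1.4, 0, 0],
  [2, 2.9, 0, 0],
  [2, 2.9, 0, 0],
  [2, 2.9, 0, 0],
  [2, 2.9, 0, 0],
  [2, 2.9, 0, 0],
  [2, 2.9, 0, 0],
  [2, 2.9, 0, 0],
  [2, 2.9, 0, 0],
  [2, 2.9, 0, 0],
  [2, 2.9, 0, 0],
  [1.27, 1.6, 0, 0],
])

```text
clock: 39.35
eef_pos: [437.0, 337.3, 294.6]
tcp_rot: [3.141, -0.001, -3.14]
contact_force: [-0.4, -0.4, -1.1]
opening: 0.998
```

Call:
drive_tool([
  [0, 0, 0, 0],
  [0, 0, 0, 0],
  [0, 0, 0, 0],
  [0, 0, 0, 0],
])

```text
clock: 39.68
eef_pos: [440.1, 334.2, 294.7]
tcp_rot: [-3.141, -0.0, 3.141]
contact_force: [-0.4, -1.2, -0.2]
opening: 1.002
```

```bash
python3 pic.py scene a4 80 90 420 290; python3 - <<'E'
from m import *
print(r.sense()["eef_pos"])
for n in("scene","top"):
    p,d=cams.grab_frame(n);P=cloud(n,d)
    print(n,circ(P,80,100,(567,-342),40),circ(P,184,205,(442,335),18),circ(P,184,205,(662,15),25),circ(P,50,75,(603,-6),28))
E
```

```text
[440.25070156 334.06913288 294.68120007]
scene [ 568.  -341.4   27.9  320.   570.7 -340.8] [443.3 334.6  16.   94.  445.7 332.8] [664.8  14.2  15.6 130.  668.   13.3] [604.1  -4.5  19.2  97.  605.5  -9.6]
top [ 565.6 -342.2   27.5  464.   565.5 -340. ] [439.6 330.8  14.7  94.  440.6 323.1] [661.5  13.9  15.9 195.  659.9  14.6] [601.8  -5.2  18.8 187.  600.   -4.9]
```

View pics/a4.png

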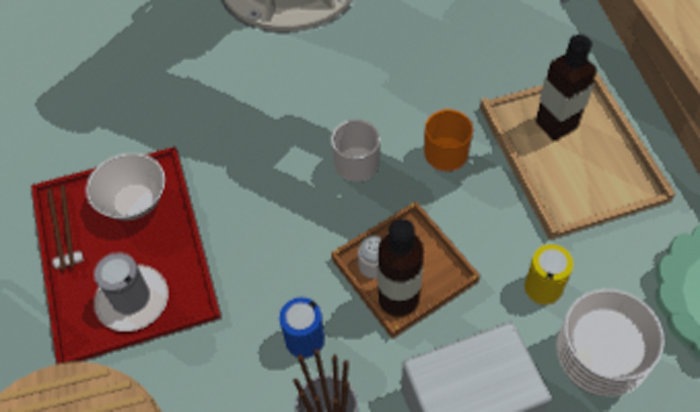

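The round bottle is back in its spot to within 2 mm, crop (400,265), and the pot is centred on the saucer in both cameras. Now the square bottle.

Call:
drive_tool([
  [0, 0.05, 1, 0],
  [0, 0.05, 2, 0],
  [0, 0, 2, 0],
  [0, 0, 2, 0],
  [0, 0, 2, 0],
  [0, 0, 1.6, 0],
  [0, 0, 0.8, 0],
  [0, 0, 0.4, 0],
  [0, 0, 0, 0],
  [0, 0, 0, 0],
  [0, 0, 0, 0],
])

```text
clock: 40.75
eef_pos: [440.4, 336.4, 177.7]
tcp_rot: [3.141, 0.001, -3.141]
contact_force: [0.6, 0.4, 0.4]
opening: 1.001
```

Call:
drive_tool([
  [0, 0, 0, 0],
  [0, 0, 0, 0],
  [0, 0, 0, 0],
  [0, 0, 0, 0],
  [0, 0, 0, 0],
  [0, 0, 0, 0],
  [0, 0, 0, 0],
  [0, 0, 0, 0],
  [0, 0, 0, 0],
  [0, 0, 0, 0],
], jaw=1, force=60)

```text
clock: 41.58
eef_pos: [440.0, 336.0, 177.3]
tcp_rot: [3.141, 0.0, -3.141]
contact_force: [-0.4, -1.7, 5.7]
opening: 0.357
```

Call:
drive_tool([
  [0, 0, -0.3, 0],
  [0, 0, -0.6, 0],
  [0, 0, -1, 0],
  [0, 0, -1.4, 0],
  [0, 0, -1.6, 0],
  [0, 0, -1.6, 0],
  [0, 0, -1.6, 0],
  [0, 0, -1.6, 0],
  [0, 0, -1.4, 0],
  [0, 0, -0.9, 0],
  [0, 0, -0.4, 0],
  [0, 0, 0, 0],
])

```text
clock: 42.58
eef_pos: [440.0, 336.1, 301.7]
tcp_rot: [3.141, 0.001, -3.141]
contact_force: [-0.9, -0.2, -4.2]
opening: 0.356
```

Call:
drive_tool([
  [-0.24, -0.49, 0, 0],
  [-0.48, -0.97, 0, 0],
  [-0.8, -1.62, 0, 0],
  [-0.8, -1.62, 0, 0],
  [-0.8, -1.62, 0, 0],
  [-0.8, -1.62, 0, 0],
  [-0.8, -1.62, 0, 0],
  [-0.8, -1.62, 0, 0],
  [-0.8, -1.62, 0, 0],
  [-0.8, -1.62, 0, 0],
  [-0.8, -1.62, 0, 0],
  [-0.8, -1.62, 0, 0],
])

```text
clock: 43.58
eef_pos: [527.0, 157.4, 299.7]
tcp_rot: [-3.141, -0.002, 3.141]
contact_force: [0.6, 0.1, -4.2]
opening: 0.356
```

Call:
drive_tool([
  [-0.8, -1.62, 0, 0],
  [-0.8, -1.62, 0, 0],
  [-0.8, -1.62, 0, 0],
  [-0.8, -1.62, 0, 0],
  [-0.8, -1.62, 0, 0],
  [-0.64, -1.35, 0, 0],
  [-0.4, -0.83, 0, 0],
  [-0.16, -0.29, 0, 0],
  [0, 0, 0, 0],
  [0, 0, 0, 0],
  [0, 0, 0, 0],
  [0, 0, 0, 0],
])

```text
clock: 44.58
eef_pos: [578.8, 54.4, 300.8]
tcp_rot: [3.141, -0.0, -3.141]
contact_force: [0.0, -0.7, -3.8]
opening: 0.357
```

Call:
drive_tool([
  [0, 0, 0, 0],
  [0, 0, 0, 0],
  [0, 0, 0, 0],
])

```text
clock: 44.83
eef_pos: [579.0, 54.0, 300.9]
tcp_rot: [3.142, 0.0, -3.141]
contact_force: [-0.2, -0.8, -3.9]
opening: 0.358
```

Call:
drive_tool([
  [0, 0, 0.8, 0],
  [0, 0, 1.6, 0],
  [0, 0, 1.9, 0],
  [0, 0, 1.9, 0],
  [0, 0, 1.9, 0],
  [0, 0, 1.5, 0],
  [0, 0, 1, 0],
  [0, 0, 0.7, 0],
  [0, 0, 0.4, 0],
  [0, 0, 0.3, 0],
  [0, 0, 0.2, 0],
  [0, 0, 0.1, 0],
])

```text
clock: 45.83
eef_pos: [579.4, 53.7, 178.1]
tcp_rot: [3.142, 0.001, -3.141]
contact_force: [-0.8, -0.1, -4.2]
opening: 0.36
```

Call:
drive_tool([
  [0, 0, 0.1, 0],
  [0, 0, 0.1, 0],
  [0, 0, 0.1, 0],
  [0, 0, 0, 0],
  [0, 0, 0, 0],
  [0, 0, 0, 0],
])

```text
clock: 46.33
eef_pos: [579.5, 53.7, 175.3]
tcp_rot: [3.142, 0.001, -3.141]
contact_force: [-1.0, -1.3, 1.5]
opening: 0.357
```

Touching down. I'll release, rise and move away.

Call:
drive_tool([
  [0, 0, 0, 0],
  [0, 0, 0, 0],
  [0, 0, 0, 0],
  [0, 0, 0, 0],
  [0, 0, 0, 0],
  [0, 0, 0, 0],
  [0, 0, -1, 0],
  [0, 0, -2, 0],
  [0, 0, -3, 0],
  [0, 0, -3, 0],
  [0, 0, -3, 0],
  [0, 0, 0, 0],
], jaw=0)

```text
clock: 47.33
eef_pos: [581.9, 53.9, 301.9]
tcp_rot: [3.141, 0.01, -3.141]
contact_force: [0.4, -0.2, 0.5]
opening: 1.0
```

Call:
drive_tool([
  [0.6, 1.5, 0, 0],
  [1, 3, 0, 0],
  [1, 3, 0, 0],
  [1, 3, 0, 0],
  [1, 3, 0, 0],
  [1, 3, 0, 0],
  [1, 3, 0, 0],
  [1, 3, 0, 0],
  [1, 3, 0, 0],
  [0.5, 1.5, 0, 0],
  [0, 0, 0, 0],
  [0, 0, 0, 0],
])

```text
clock: 48.33
eef_pos: [487.6, 324.2, 294.9]
tcp_rot: [-3.141, 0.0, -3.139]
contact_force: [0.8, 0.7, -0.5]
opening: 1.001
```

Call:
drive_tool([
  [0, 0, 0, 0],
  [0, 0, 0, 0],
  [0, 0, 0, 0],
  [0, 0, 0, 0],
  [0, 0, 0, 0],
  [0, 0, 0, 0],
])

```text
clock: 48.83
eef_pos: [488.2, 323.3, 294.8]
tcp_rot: [3.142, 0.0, 3.141]
contact_force: [-0.3, 0.2, 0.2]
opening: 0.998
```

```bash
python3 pic.py scene a5 80 90 420 290; python3 - <<'E'
from m import *
s=r.sense();print(s["clock"],s["eef_pos"])
for n in("scene","top"):
    p,d=cams.grab_frame(n);P=cloud(n,d)
    for a,q in(("now",P),("start",cloud(n,np.load(f"pics/{n}0.npz")["d"]))):
        print(n,a,[circ(q,*k) for k in((80,100,(567,-342),40),(184,210,(580,53),25),(184,210,(662,15),25),(50,75,(604,-5),25),(65,85,(432,14),45))])
E
```

```text
48.8833 [488.13133852 323.36636214 294.79723921]
scene now [array([ 567. , -341.4,   28.5,  324. ,  571.2, -340.7]), array([581.2,  53.6,  16.7, 117. , 585.3,  52.1]), array([664.9,  14.9,  16.1, 129. , 667.2,  13. ]), array([603.5,  -6.6,  19. ,  98. , 605.4,  -9.8]), array([430.9,  15.4,  37.9, 153. , 426.1,  15.5])]
scene start [None, array([581.2,  53.3,  16.7, 116. , 584.5,  52.6]), array([664.1,  15.8,  16.1, 131. , 666.6,  15.5]), array([603.6,  -6.9,  18.5,  99. , 604.7,  -9.7]), array([430.8,  14.5,  37.2, 149. , 431.6,  14.8])]
top now [array([ 565.4, -342.1,   27.4,  460. ,  565.4, -340.6]), array([579.3,  52.9,  16. , 199. , 578.4,  52.2]), array([661.6,  13.7,  16.1, 195. , 659.9,  14.5]), array([601.7,  -5.3,  18.7, 189. , 599.7,  -4.9]), array([429. ,  14. ,  35.8, 164. , 425.6,  15. ])]
top start [None, array([578.3,  53.6,  15.9, 197. , 577.1,  53.9]), array([661. ,  15.6,  15.9, 195. , 659.6,  14.7]), array([601.5,  -5.4,  18.8, 187. , 600. ,  -4.9]), array([429. ,  14. ,  35.7, 166. , 424.4,  15. ])]
```

View pics/a5.png

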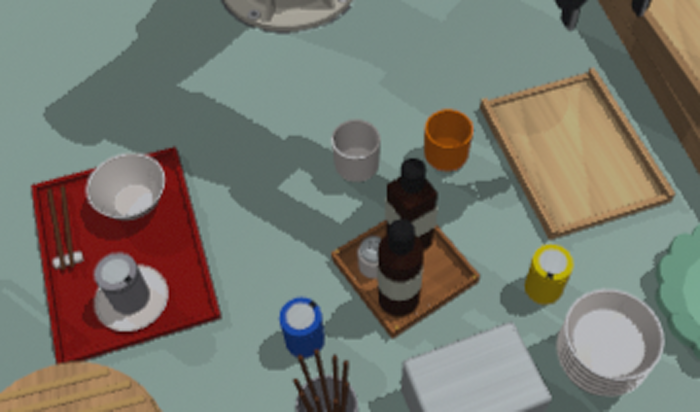

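The picture shows both bottles upright in the caddy, crop (400,240), the pot on the saucer (122,285), and the salt shaker and cup unmoved. I'm handing it in.

```bash
python3 -c "
from rig import job
print(job.sign_off())"
```

```text
the job is handed in; nothing more can be done
None
```

The job is finished and handed in; the last reading before hand-in was 48.9 s of the 122 s limit. I stood both bottles aside on the wooden tray, set the pot on the saucer, and put the round and then the square bottle back in the caddy.

In the last camera checks:
- **Pot:** it stands about 1 mm from the saucer's centre in both views.
- **Bottles:** both are upright and within about 2 mm of where they began.
- **Salt shaker and cup:** both are within about 1 mm of their start.
- **Gripper:** it is open and clear of everything.

None of the final checks failed. The two cameras disagree by 2–3 mm in x, which is about the calibration error, so I compared each camera only with its own starting picture. The arm blocked the top view just after the pot was placed. A later, clear top view confirmed it was centred.

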